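# Ring for the reader, then slant the ruler out of its tray and hold it up

## Task

Call the waiting reader: press the button of the desk bell all the way down and let it spring back up. Then grip the wooden ruler lying in the blue tray on top of the desk organiser, tilt its free end up and draw it out diagonally through the opening beside the fixed cover, without forcing it against the tray, and finish holding the whole ruler up in the gripper, still and at least a hand's breadth (8 cm) above the top of the tray, for the reader to take. Do not ring again once the ruler is on its way, and leave the label roll, stapler and pink notes where they are.

Things in the scene. Friction and masses are not known exactly. Their poses are not given: they have to be found in the camera images.
- ruler: pale wooden ruler with black ticks, a solid bar 180 x 24 x 12 mm (long axis x, width y, height z), about 60 g. Origin at the centre of its underside. It lies flat on the floor of the blue tray, along the tray's x axis to within 0.08 rad, its -x end under the cover, its +x end in the opening. Grasp it across its 24 mm width from above, through the opening.
- ruler_covered_end (a point): centre of the ruler's end face at its -x end (the end under the cover at the start), 6 mm above the underside
- ruler_open_end (a point): centre of the ruler's end face at its +x end (the free end, in the opening at the start), 6 mm above the underside
- organiser: desk organiser fixed to the desk, 198 (x) x 128 (y) x 165 mm high, origin at the centre of its underside: 110 mm of grey drawers (shut), on top a blue tray. Tray walls 4 mm, inner floor at z = 115 mm, inside 190 x 120 mm. A fixed grey cover, z 161 to 165 mm, flush with the rim, closes it from the -x wall (nearer the robot) to x = -15 mm. Screens and arms near it are up to 0.36 m high.
- tray_opening (a point): centre of the tray's opening, level with the rim, 165 mm above the desk, 40 mm to +x of the organiser's middle. The opening measures 110 mm (x) by 120 mm (y), less than the ruler's length: the ruler comes out only with its +x end tilted up (18 to 24 degrees while its other end is still on the tray's floor), drawn out lengthwise over the tray's +x wall.
- bell: round steel desk bell, 66 mm across, on a round wooden post let into the desk left of the organiser, both fixed; the post stands 115 to 150 mm out of the desk, differently each time. Origin on the axis, 150 mm below the bell's foot. Dome top 188 mm, button top 206 mm above the origin. A black screen arm up to 0.35 m high slants past it about 0.1 m away on the robot's side: come down from above.
- bell_top (a point): centre of the top of the bell's brass button (22 mm across), 171 to 206 mm above the desk when up
- bell_button (a joint): travel of the bell's button: 0 up, 0.005 m fully down; a spring pushes it up (about 1.5 N to start it, 4 N fully down)
- label_roll: white roll of labels lying flat, 68 mm across and 30 mm high, bystander behind the organiser; origin at the centre of its underside
- stapler: dark stapler, 37 x 150 x 52 mm, bystander on the robot's side of the organiser; origin at the centre of its underside
- pink_notes: small pad of pink sticky notes, 39 x 51 x 14 mm, bystander on the robot's side of the organiser; origin at the centre of its underside

How it is judged:
By the outcome, as a careful person would: the job done as asked, in the order asked, and still so for the second after the job is handed in, while the arm keeps its last pose, push and grip.
It also fails if it takes over 48 s, if anything falls off the work surface, if the arm or the gripper's body presses on something with over 40 N, if the wrist force passes 120 N, or if a joint passes its speed limit or range.

## Robot

A 6-joint arm with a two-finger parallel gripper is mounted at the origin on a cart in front of the work surface, level with it; the furniture and walls round the work are solid. World frame = base frame: x ahead of the robot, y to its left, z up, the work surface at z = 0. Lengths are in mm, angles in rad, forces in N, time in s.
With the tool pointing down it reaches from about 275 to 825 mm from the base axis. Payload 4.9 kg.
Tool frame: the origin (TCP) lies at the very end of the fingers, on their centre line; the grasp point (between the pads) lies 19 mm behind it; z points along the fingers, y is the line along which they close (so a half turn about z gives the same grasp; the last joint's range is limited). The gripper opens to 85 mm and grips with 20 to 120 N. Pads are 22 mm wide; open, the fingers measure 114 mm over their backs; the gripper's body (76 mm by 85 mm) begins 54 mm behind the grasp point. The pads swing forward as they close: fully open they stand 13 mm farther back than shut.
Start: joints at [0.992, 0.326, -0.193, 1.052, 0, 1.437], TCP at [236.65, 496.503, 231.281] pointing down, gripper open.
Joint ranges: [-2.65, 2.65], [-0.97, 1.79], [-1.3, 1.35], [-1.93, 2.1], [-1.47, 1.37], [-3.14, 3.14]. Speed limits (rad/s): [2.57, 2.57, 3.14, 3.14, 3.14, 3.14].

## Interface

Orientations are given as [roll, pitch, yaw] about the fixed x, y, z axes, in that order (R = Rz(yaw) Ry(pitch) Rx(roll)).
In Python, from bench import bot, solve_ik, imaging gives the robot as it stands. Calls block until the motion is done:
- bot.move_ptp(position, orientation): joint-space move of the TCP to a pose.
- bot.movel(position, rot=None, max_speed=150, threshold=None): straight line of the TCP; rot=None keeps the orientation; max_speed is the mean speed in mm/s. With threshold (N) it stops when the force on the tool has changed by that much, and returns True; else False.
- bot.move_j(angles): joint-space move.
- bot.grip(opening, effort=None): opening from 0.0 (shut) to 1.0 (fully open); effort is the grip in N (None keeps the last); returns when the fingers have stopped.
- bot.dwell(seconds).
- solve_ik(position, orientation): joint angles nearest the present ones, or None.
- bot.get_state(): the state.
- imaging.capture(name): name is "scene" or "side" or "wrist"; returns the picture (400x640x3 uint8, blue, green, red); there is no depth.
- imaging.camera_model(name): a dict with "K" (3x3 intrinsics, pixels), "position" and "rotation" of the camera in the world. Camera axes: x right, y up, looking along -z (the intrinsics and any distortion apply to the point x, -y, -z); pixel columns grow to the right and rows downward; lengths in mm; the calibration is good to about 2 mm. The wrist camera is an equidistant fisheye: a pixel r from the principal point sees the ray r / f radians off the axis. A picture is of the moment at which its call begins: read the wrist's pose just before it. camera_model takes no time and is no camera call; for the wrist camera it gives the pose at the moment of the call.
A pose or a line that the arm cannot do raises bot.IKError and nothing moves.
- bot.sign_off(): hands the job in; it is judged then, once.
The state is a dict: "t": time; "qpos": joint angles; "joint_velocities": joint speeds; "effort": joint torques, N m; "tcp_pos": TCP position; "orientation": TCP orientation; "contact_force": force on the tool from outside, world axes, zero at the start; "wrist_torque": the same for the moment, N m; "opening": opening from 0.0 (shut) to 1.0 (fully open); "gripper_force": force on a finger pad.
Only numpy, scipy, OpenCV 4.12 (cv2) and the standard library are available. Lean on these libraries where they do the work, as an engineer would, in place of code of your own. Each camera call takes 0.05 s, during which the arm holds its last target. There are 200 camera calls.

## Working session

There is one attempt and no reset: what is moved stays moved. The work goes in short steps, each a Python script; the robot and the scene stay as the last script left them, time stands still between calls to the robot, and variables do not carry over. Pictures are saved under pics/ and viewed, at most 10 in all, crops included, and the job is handed in when it is done.

```bash
mkdir -p pics; ls; cat > h.py <<'E'
import numpy as np,cv2
from bench import bot,solve_ik,imaging
E
python3 - <<'E'
from h import *
for n in ["scene","side","wrist"]:
    m=imaging.camera_model(n); cv2.imwrite(f"pics/{n}0.png",imaging.capture(n))
    print(n,{k:np.round(v,3).tolist() if not isinstance(v,str) else v for k,v in m.items()})
s=bot.get_state();print(s["t"],s["tcp_pos"],s["orientation"],s["contact_force"])
E
```

```text
pics
scene {'K': [[493.004, 0.0, 320.187], [0.0, 493.004, 210.365], [0.0, 0.0, 1.0]], 'position': [135.757, 191.265, 954.648], 'rotation': [0.497, -0.009, -1.743]}
side {'K': [[508.984, 0.0, 317.082], [0.0, 508.984, 201.037], [0.0, 0.0, 1.0]], 'position': [1397.844, -76.248, 920.459], 'rotation': [0.807, 0.016, 1.351]}
wrist {'K': [[309.707, 0.0, 319.939], [0.0, 309.707, 197.254], [0.0, 0.0, 1.0]], 'position': [163.926, 530.465, 374.275], 'rotation': [-0.312, 0.001, 1.127]}
0.15 [236.39514351 496.11367398 230.68804389] [-3.14026898e+00 -1.84139511e-04  2.69678664e+00] [ 0.52245391 -0.0395227   1.00242882]
```

View pics/scene0.png

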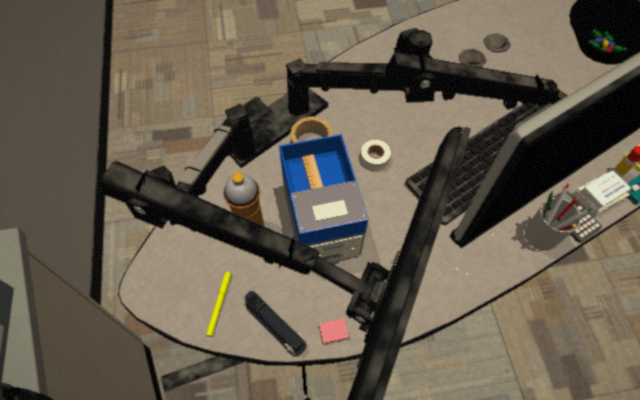

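View pics/side0.png

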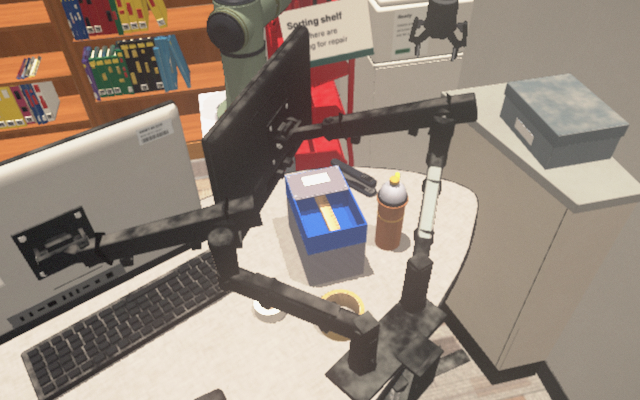

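View pics/wrist0.png

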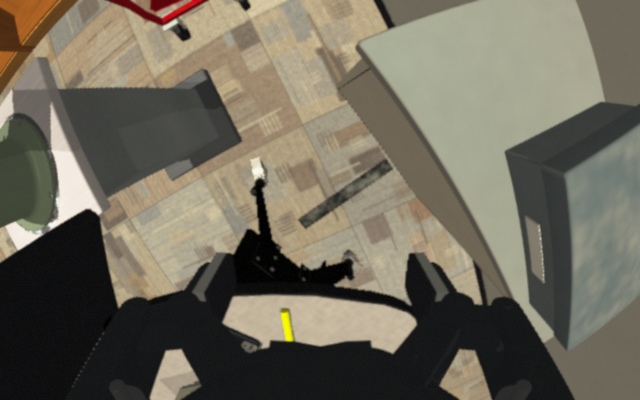

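Scene: bell button about (239,177), tray far rim about (281,147)-(340,135), cover edge (291,188)-(356,178), ruler (303,155)-(320,187). Side: bell button (396,179), tray and ruler around (325,210). The wrist view shows only the desk's near edge. I'll enlarge the crops to get better pixels.

```bash
python3 - <<'E'
import cv2,numpy as np
a=cv2.imread("pics/scene0.png")[120:270,215:375]; b=cv2.imread("pics/side0.png")[160:285,275:415]
A=cv2.resize(a,None,fx=4,fy=4,interpolation=cv2.INTER_CUBIC); B=cv2.resize(b,None,fx=4,fy=4,interpolation=cv2.INTER_CUBIC)
for I,(x0,y0) in((A,(215,120)),(B,(275,160))):
    for k in range(0,I.shape[1],40): cv2.line(I,(k,0),(k,6 if k%80 else 12),(0,255,0),1)
    for k in range(0,I.shape[0],40): cv2.line(I,(0,k),(6 if k%80 else 12,k),(0,255,0),1)
cv2.imwrite("pics/A.png",A);cv2.imwrite("pics/B.png",B)
E
```

```text
(no output)
```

View pics/A.png

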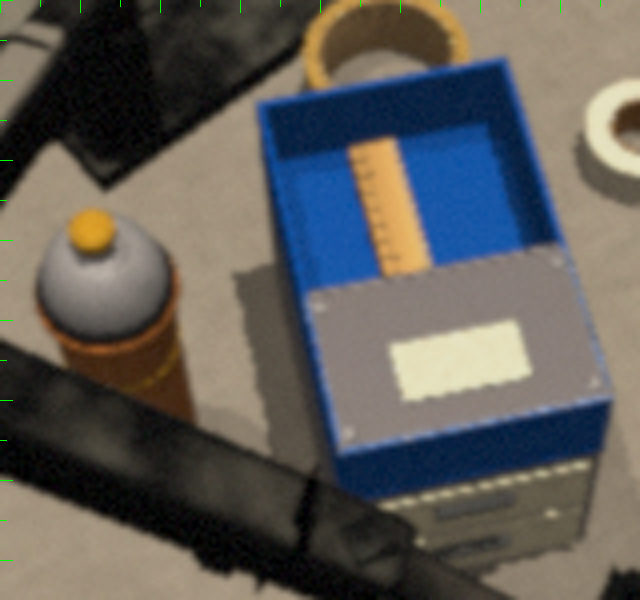

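View pics/B.png

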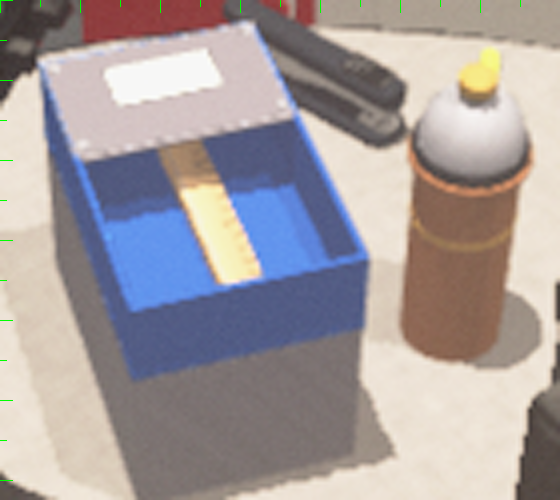

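```bash
cat >> h.py <<'E'
from scipy.spatial.transform import Rotation as Ro
from scipy.optimize import least_squares
cams={}
def cam(n):
    if n not in cams:
        m=imaging.camera_model(n); cams[n]=(np.array(m["K"]),np.array(m["position"]),Ro.from_euler("xyz",m["rotation"]).as_matrix())
    return cams[n]
def proj(n,P):
    K,p,R=cam(n); c=(np.atleast_2d(P)-p)@R; x=np.c_[c[:,0],-c[:,1],-c[:,2]]@K.T; return x[:,:2]/x[:,2:]
def ray(n,uv):
    K,p,R=cam(n); d=np.linalg.inv(K)@np.array([*uv,1.]); d=R@(d*[1,-1,-1]); return p,d/np.linalg.norm(d)
def tri(a,b):
    f=lambda P:np.r_[proj("scene",P)[0]-a,proj("side",P)[0]-b]
    r=least_squares(f,[600,100,150]); return r.x,np.abs(r.fun).max()
def onz(n,uv,z):
    p,d=ray(n,uv); return p+d*(z-p[2])/d[2]
A=lambda u,v:np.array([215+(u+.5)/4-.5,120+(v+.5)/4-.5])
B=lambda u,v:np.array([275+(u+.5)/4-.5,160+(v+.5)/4-.5])
E
python3 - <<'E'
from h import *
np.set_printoptions(precision=1,suppress=True)
sc=[A(258,103),A(508,60),A(610,400),A(342,452)]; sd=[B(367,257),B(130,311),B(42,62),B(256,22)]
for a,b in zip(sc,sd): print("rim",*tri(a,b))
L=np.array([[99,64],[99,-64],[-99,-64],[-99,64]])
def res(q):
    c,s=np.cos(q[2]),np.sin(q[2]); P=np.c_[L@np.array([[c,s],[-s,c]])+q[:2],np.full(4,q[3])]
    return np.r_[proj("scene",P)-sc,proj("side",P)-sd].ravel()
r=least_squares(res,[600,100,0,165]);print("org",r.x[:2],np.degrees(r.x[2]),r.x[3],r.fun)
print("bell",*tri(A(93,226),B(479,72)))
for z in (127,):
  print("ruler scene +x end",onz("scene",A(348,145),z),onz("scene",A(395,138),z),"cover edge",onz("scene",A(384,276),z),onz("scene",A(431,268),z))
  print("side +x end",onz("side",B(218,283),z),onz("side",B(262,270),z),"cover",onz("side",B(160,150),z),onz("side",B(207,143),z))
# screen arm points, scene at several z
for nm,uv in (("armL",(110,182)),("mid",(240,228)),("R",(330,270)),("R2",(370,290))):
  print(nm,[onz("scene",uv,z) for z in (200,350)])
print("arm2",[onz("scene",uv,350) for uv in ((295,70),(295,110),(410,80),(545,85),(235,115))])
s=bot.get_state();print(s["tcp_pos"])
E
```

```text
rim [714.2 166.2 164.3] 0.6022621100342462
rim [720.8  40.3 162.7] 0.8570252522717965
rim [524.5  30.8 164.4] 0.48382234454629724
rim [519.1 155.3 164.7] 1.3907421203930994
org [619.8  98.1] 2.91968992380258 163.86562971759335 [-1.1 -0.4 -0.4 -0.9  0.5  0.2 -1.9  1.  -0.   0.5 -1.3  0.1 -1.2  0.2
 -0.8 -0.1]
bell [631.6 250.  202.2] 0.9768342152543141
ruler scene +x end [707.7 122.2 127. ] [708.  98. 127.] cover edge [628.1 116.8 127. ] [628.8  93.4 127. ]
side +x end [680.6  97.1 127. ] [676.8 122.2 127. ] cover [572.8  89.2 127. ] [573.4 116.5 127. ]
armL [array([658. , 475.2, 200. ]), array([554.2, 418.8, 350. ])]
mid [array([527.4, 254.9, 200. ]), array([449.6, 242.3, 350. ])]
R [array([426.3, 117.4, 200. ]), array([368.6, 132.1, 350. ])]
R2 [array([381.9,  60.4, 200. ]), array([333. ,  86.4, 350. ])]
arm2 [array([724.9, 125.2, 350. ]), array([641.3, 137.7, 350. ]), array([672.5, -56.8, 350. ]), array([ 626. , -271.3,  350. ]), array([646.8, 231.2, 350. ])]
[236.4 496.1 230.7]
```

Crops: button top A(93,226)/B(479,72), rim corners clear, ruler end at A(348-395,141). These give the organiser at (620,98) yawed 2.9°, the bell button at (632,250,202) and the ruler's +x end at about (708,110). Next I'll locate the monitor arms, then check reach and the arm's shape.

```bash
cat >> h.py <<'E'
ORG=np.array([619.8,98.1]); BELL=np.array([631.6,250.0,202.2])
E
python3 - <<'E'
from h import *
np.set_printoptions(precision=1,suppress=True)
for n,a,b in (("rear post top",(295,68),(362,322)),("rear post base",(297,105),(355,370)),("rear elbow",(413,75),(224,245)),("front-left elbow",(120,182),(465,107)),("front elbowR",(365,285),(288,132)),("rearleft joint",(238,115),(418,270)),("front mid",(240,225),(380,120))):
    print(n,*tri(np.array(a,float),np.array(b,float)))
# IK fit
rows=[]
for x in (350,450,550,650):
  for y in (0,150):
    for z in (150,300,450):
      q=solve_ik([x,y,z],[np.pi,0,np.pi])
      if q is not None: rows.append((x,y,z,*q))
R=np.array(rows); print(len(R),R[:3])
r=np.hypot(R[:,0],R[:,1])
def f(p):
    L1,L2,c1,c2,r0,z0,d=p; q2,q3=R[:,4],R[:,5]
    rr=r0+L1*np.sin(q2+c1)+L2*np.sin(q2-q3+c2); zz=z0+L1*np.cos(q2+c1)+L2*np.cos(q2-q3+c2)
    return np.r_[np.sqrt(rr**2+d**2)-r,zz-R[:,2]]
best=min((least_squares(f,[300,300,a,b,80,100,0]) for a in(0,-.3,.3) for b in(0,1.57,1,2)),key=lambda s:s.cost)
print(best.x,best.cost)
# key poses
e=np.radians(2.9)
for nm,p,o in (("bell",[631.6,250,205],[np.pi,0,np.pi]),("bell2",[631.6,250,205],[np.pi,0,np.pi/2]),("grasp",[677,108,116],[np.pi,0,e]),("grasp2",[677,108,116],[np.pi,0,e+np.pi])):
    q=solve_ik(p,o); print(nm,None if q is None else np.round(q,2))
for p in ([677,108,170],[770,113,200],[770,113,350]):
  for h in (0,np.pi):
    T=Ro.from_rotvec(-np.radians(19)*np.array([-np.sin(e),np.cos(e),0]))*Ro.from_euler("xyz",[np.pi,0,e+h])
    q=solve_ik(p,T.as_euler("xyz")); print(p,h,None if q is None else np.round(q,2))
E
```

```text
rear post top [926.5  99.2 148.2] 1.4322007494090485
rear post base [940.6  91.3   7. ] 3.6372253660269394
rear elbow [ 778.5 -114.1  243.3] 2.2832370772296713
front-left elbow [574.6 416.5 317.1] 0.15447833213937656
front elbowR [395.7  64.  187.5] 0.3686910344989087
rearleft joint [829.  239.5 133.3] 0.09555972200780616
front mid [501.5 251.7 261.6] 2.3545810667432647
24 [[350.    0.  150.   -0.2   0.   -0.8   0.7   0.   -0.2]
 [350.    0.  300.   -0.2  -0.1  -0.5   1.2   0.   -0.2]
 [350.    0.  450.   -0.2  -0.1  -0.1   1.5   0.   -0.2]]
[ 508.7  404.     0.     1.4    5.9 -114.     0. ] 1.479368350138846
bell [0.3 0.6 0.1 1.1 0.  0.3]
bell2 [0.3 0.6 0.1 1.1 0.  1.8]
grasp [ 0.1  0.7  0.1  1.   0.  -3.1]
grasp2 [0.1 0.7 0.1 1.  0.  0. ]
[677, 108, 170] 0 [ 0.1  0.4 -0.3  0.5 -0.  -3.1]
[677, 108, 170] 3.141592653589793 [ 0.1  0.4 -0.3  0.5 -0.   0. ]
[770, 113, 200] 0 [ 0.1  0.5 -0.   0.7 -0.  -3.1]
[770, 113, 200] 3.141592653589793 [ 0.1  0.5 -0.   0.7 -0.   0. ]
[770, 113, 350] 0 [ 0.1  0.5  0.3  1.  -0.  -3.1]
[770, 113, 350] 3.141592653589793 [ 0.1  0.5  0.3  1.  -0.   0. ]
```

```bash
python3 - <<'E'
from h import *
np.set_printoptions(precision=2,suppress=True)
E0=[np.pi,0,np.radians(2.9)-np.pi]
p=bot.get_state()["tcp_pos"]
bot.movel([p[0],p[1],430],max_speed=250)
bot.grip(0.0,30)
bot.move_ptp([BELL[0],BELL[1],430],E0)
bot.movel([BELL[0],BELL[1],220],max_speed=200)
s=bot.get_state(); print(s["t"],s["tcp_pos"],s["orientation"],s["contact_force"])
cv2.imwrite("pics/w1.png",imaging.capture("wrist"));cv2.imwrite("pics/s1.png",imaging.capture("side"));cv2.imwrite("pics/c1.png",imaging.capture("scene"))
a=cv2.imread("pics/w1.png");b=cv2.imread("pics/s1.png")[80:200,320:460];c=cv2.imread("pics/c1.png")[100:220,180:320]
o=np.zeros((580,800,3),np.uint8);o[:240,:280]=cv2.resize(b,(280,240));o[:240,300:580]=cv2.resize(c,(280,240));o[240:,:544]=cv2.resize(a,(544,340));cv2.imwrite("pics/v1.png",o)
E
```

```text
4.7583 [632.24 250.48 221.54] [ 3.14  0.   -3.09] [-0.12 -0.25  0.54]
```

View pics/v1.png

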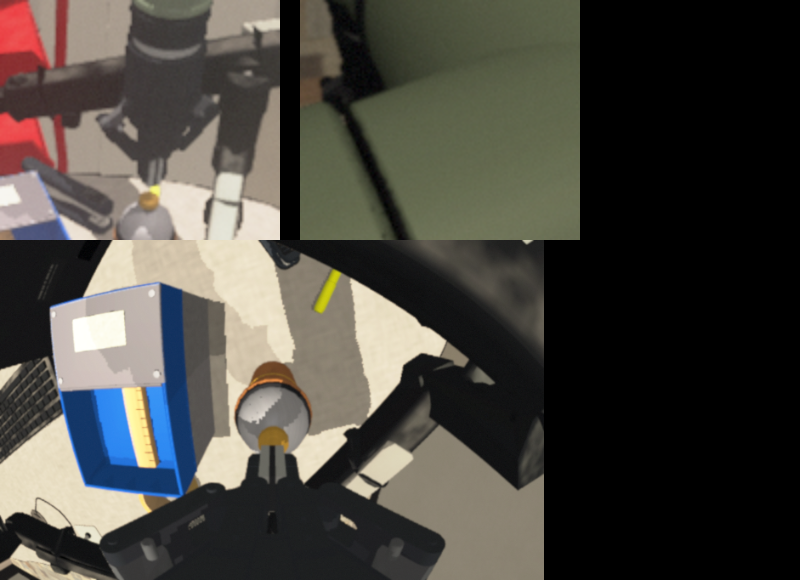

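The fingertips hang just above the button, laterally centred (wrist view: button at (273,437) in the mosaic, fingers at 262-292). I'll cross-check with the wrist ray, then press.

```bash
cat >> h.py <<'E'
def wray(uv,m):
    K=np.array(m["K"]);d=np.array(uv)-K[:2,2];r=np.hypot(*d);t=r/K[0,0]
    v=np.array([np.sin(t)*d[0]/r,-np.sin(t)*d[1]/r,-np.cos(t)])
    return np.array(m["position"]),Ro.from_euler("xyz",m["rotation"]).as_matrix()@v
def won(uv,z,m):
    p,v=wray(uv,m);return p+v*(z-p[2])/v[2]
E
python3 - <<'E'
from h import *
np.set_printoptions(precision=2,suppress=True)
m=imaging.camera_model("wrist")
W=lambda u,v:(u*640/544,(v-240)*400/340)
b=won(W(273,436),202,m);print("button",b)
for u,v in ((134,467),(158,467)):print("ruler end bottom/top",won(W(u,v),127,m))
for u,v in ((122,389),(146,387)):print("ruler at cover",won(W(u,v),127,m))
for u,v in ((52,310),(160,283),(185,497),(85,487)):print("rim",won(W(u,v),165,m))
if np.hypot(*(b-BELL)[:2])<8:
    hit=bot.movel([BELL[0],BELL[1],188],max_speed=15,threshold=8)
    s=bot.get_state();print(hit,s["t"],s["tcp_pos"],s["contact_force"])
    cv2.imwrite("pics/s2.png",imaging.capture("side"))
    bot.movel([BELL[0],BELL[1],225],max_speed=60)
    s=bot.get_state();print(s["t"],s["contact_force"])
E
```

```text
button [624.93 251.19 202.  ]
ruler end bottom/top [709.91  94.15 127.  ]
ruler end bottom/top [705.66 126.63 127.  ]
ruler at cover [616.71  93.6  127.  ]
ruler at cover [613.84 123.38 127.  ]
rim [528.55  32.74 165.  ]
rim [518.39 156.92 165.  ]
rim [713.22 169.66 165.  ]
rim [723.35  40.84 165.  ]
True 6.3583 [631.63 250.02 197.28] [-1.71 -0.15  4.57]
7.0417 [-0.28 -0.22  0.3 ]
```

```bash
python3 - <<'E'
from h import *
np.set_printoptions(precision=2,suppress=True)
bot.movel([BELL[0],BELL[1],205],max_speed=60)
for z in (203,202,201,200,199,198,197,196.5,196,195.5,195):
    h=bot.movel([BELL[0],BELL[1],z],max_speed=20,threshold=15)
    s=bot.get_state();f=s["contact_force"];print(z,h,s["tcp_pos"][2],f[2])
    if f[2]>9 or h: break
bot.dwell(.2);s=bot.get_state();print(s["tcp_pos"],s["contact_force"])
bot.movel([BELL[0],BELL[1],230],max_speed=60)
print(bot.get_state()["t"])
E
```

```text
203 False 203.0890001163424 0.07942612242738743
202 False 202.3535367133471 0.846809748038726
201 False 201.23331418539357 1.2781071858968445
200 False 200.14180368531274 3.1593704175823474
199 False 199.1433513684389 2.6283307888025167
198 False 198.1351513629073 3.211310503444076
197 False 197.27477044143097 5.294199378304307
196.5 False 197.21545068529312 6.695107444584555
196 False 197.11591505967195 8.790214546104995
195.5 False 197.1087291610822 9.996912638669055
[631.87 250.07 197.09] [-1.87  0.34  9.98]
10.95
```

Bell fully pressed: contact at z 202.2, hard stop at 197.2, with force rising to 10 N. Now the ruler.

```bash
python3 - <<'E'
from h import *
np.set_printoptions(precision=2,suppress=True)
E0=[np.pi,0,np.radians(3.2)-np.pi]
bot.movel([BELL[0],BELL[1],300],max_speed=250)
bot.movel([677,108,300],rot=E0,max_speed=250)
bot.grip(0.45,40)
o=[]
import pickle
for i,(x,z) in enumerate(((690,300),(690,225))):
    bot.movel([x,108,z],max_speed=250); bot.dwell(.2)
    m=imaging.camera_model("wrist"); im=imaging.capture("wrist"); cv2.imwrite(f"pics/w3{i}.png",im); pickle.dump(m,open(f"m3{i}.pkl","wb")); 
    o.append(cv2.resize(im[60:310,220:420],None,fx=2,fy=2,interpolation=cv2.INTER_CUBIC))
s=bot.get_state();print(s["t"],s["tcp_pos"],s["opening"])
cv2.imwrite("pics/v3.png",np.hstack(o))
E
```

```text
13.7833 [691.14 108.06 227.26] 0.447291937252857
```

View pics/v3.png

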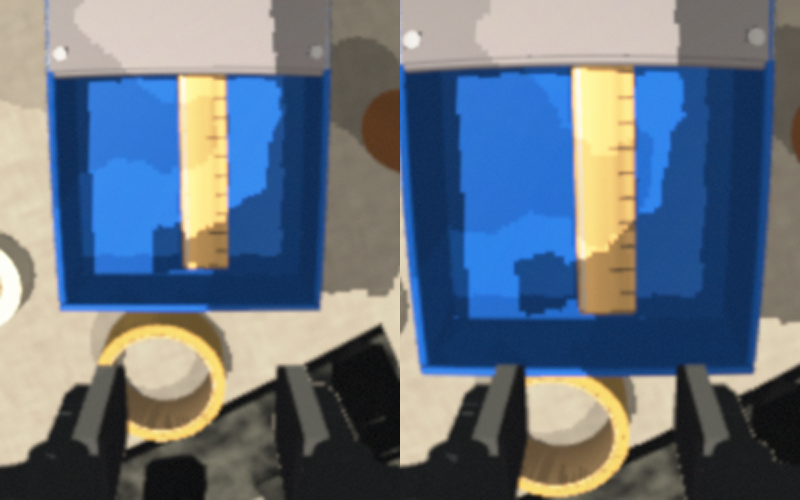

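Both views show the ruler's end corners: left half (183,269)/(228,269), right half (579,313)/(636,313). The cover edge is at about row 72, and the ruler is clear of the fingers. I'll triangulate from these.

```bash
python3 - <<'E'
from h import *
import pickle
np.set_printoptions(precision=1,suppress=True)
M=[pickle.load(open(f"m3{i}.pkl","rb")) for i in (0,1)]
px=lambda u,v:(220+(u+.5)/2-.5,60+(v+.5)/2-.5)
def tr(a,b):
    P=[wray(px(*a),M[0]),wray((px(b[0]-400,b[1])),M[1])]
    S=sum((np.eye(3)-np.outer(v,v) for p,v in P));r=sum((np.eye(3)-np.outer(v,v))@p for p,v in P);return np.linalg.solve(S,r)
print(M[0]["position"],M[1]["position"])
for n,a,b in (("endL",(183,269),(579,313)),("endR",(228,269),(636,313)),("rim-",(62,309),(421,373)),("rim+",(320,309),(755,372)),("coverL",(50,75),(404,68)),("coverR",(329,74),(772,63))): print(n,tr(a,b))
for i,pts in ((0,((183,269),(228,269),(178,75),(227,75))),(1,((179,313),(236,313),(172,67),(234,67)))):
    print([won(px(*q),127,M[i])[:2] for q in pts])
    e=[(62,309),(320,309),(50,75),(329,74)] if i==0 else [(21,373),(355,372),(4,68),(372,63)]
    print(" rim165",[won(px(*q),165,M[i])[:2] for q in e])
E
```

```text
[609.6 103.9 443.7] [610.7 104.  371. ]
endL [711.9 100.4 116.7]
endR [710.2 125.3 117.7]
rim- [717.6  43.9 172.3]
rim+ [712.8 168.3 166.5]
coverL [608.4  31.8 146.8]
coverR [600.9 161.4 164.6]
[array([708.7, 100.5]), array([707.3, 124.6]), array([606.7,  92.8]), array([605.3, 117.4])]
 rim165 [array([720.6,  42.5]), array([713.4, 168.5]), array([608.6,  36.2]), array([601.5, 161.5])]
[array([707.8, 100.6]), array([706.5, 124.7]), array([606.5,  92.9]), array([605.1, 116.9])]
 rim165 [array([721.4,  41.5]), array([713.4, 168.9]), array([608.4,  37.7]), array([600.3, 161. ])]
```

```bash
cat >> h.py <<'E'
YAW=np.radians(4.0); AX=np.array([np.cos(YAW),np.sin(YAW),0]); LAT=np.array([-np.sin(YAW),np.cos(YAW),0])
PIV=np.array([707.6,112.6,115.])-180*AX   # lower covered edge of ruler
G0=np.array([707.6,112.6,0])-30*AX
def rpy(a): return (Ro.from_rotvec(-np.radians(a)*LAT)*Ro.from_euler("xyz",[np.pi,0,YAW-np.pi])).as_euler("xyz")
E
python3 - <<'E'
from h import *
np.set_printoptions(precision=2,suppress=True)
print(PIV,G0)
bot.movel([G0[0],G0[1],180],rot=rpy(0),max_speed=150)
h=bot.movel([G0[0],G0[1],116.5],max_speed=60,threshold=6)
bot.dwell(.2);s=bot.get_state();print(h,s["t"],s["tcp_pos"],s["contact_force"])
if not h:
    bot.grip(0.0,60);bot.dwell(.2)
    s=bot.get_state();print(s["t"],s["tcp_pos"],s["opening"],s["gripper_force"],s["contact_force"],s["wrist_torque"])
E
```

```text
[528.04 100.04 115.  ] [677.67 110.51   0.  ]
False 15.65 [677.94 110.52 116.93] [-0.33  0.29  0.34]
16.125 [678.05 110.54 117.07] 0.2578913681485739 60.660645961761475 [-0.28 -0.69  4.67] [-0.01  0.05 -0.  ]
```

```bash
python3 - <<'E'
from h import *
np.set_printoptions(precision=2,suppress=True)
t0=np.array(bot.get_state()["tcp_pos"]); t0=np.array([677.7,110.5,t0[2]-.3])
up=np.array([0,0,1.5])
bot.movel(t0+up,max_speed=20)
for a in np.linspace(0,19,7)[1:]:
    R=Ro.from_rotvec(-np.radians(a)*LAT)
    h=bot.movel(R.apply(t0-PIV)+PIV+up,rot=rpy(a),max_speed=50,threshold=12)
    s=bot.get_state();print(round(a,1),h,s["t"],s["tcp_pos"],s["contact_force"],s["wrist_torque"],s["opening"])
    if h: break
cv2.imwrite("pics/s4.png",imaging.capture("side"));cv2.imwrite("pics/w4.png",imaging.capture("wrist"))
o=np.zeros((400,800,3),np.uint8);b=cv2.imread("pics/s4.png")[130:280,260:400];o[:,:373]=cv2.resize(b,(373,400));w=cv2.imread("pics/w4.png")[:300,160:480];o[:,373:]=cv2.resize(w,(427,400));cv2.imwrite("pics/v4.png",o)
E
```

```text
3.2 False 16.6917 [676.9  110.49 126.68] [-0.42 -0.36 -0.7 ] [0.01 0.01 0.05] 0.2543816808062445
6.3 False 17.0083 [676.36 110.39 134.82] [-0.59 -0.5  -0.76] [-0.03  0.04 -0.04] 0.2570839024894118
9.5 False 17.325 [675.25 110.3  142.96] [-0.22 -0.54 -0.62] [-0.01  0.13 -0.02] 0.2562516595160231
12.7 False 17.6417 [673.56 110.19 151.04] [ 0.83  0.62 -0.43] [0.02 0.19 0.01] 0.2567027752014197
15.8 False 17.9583 [671.47 110.03 159.04] [-0.02  0.52 -1.75] [-0.05  0.2   0.  ] 0.2592676461378847
19.0 False 18.275 [669.17 109.88 167.12] [ 0.75 -0.37 -0.92] [-0.    0.27  0.02] 0.2610897343119195
```

View pics/v4.png

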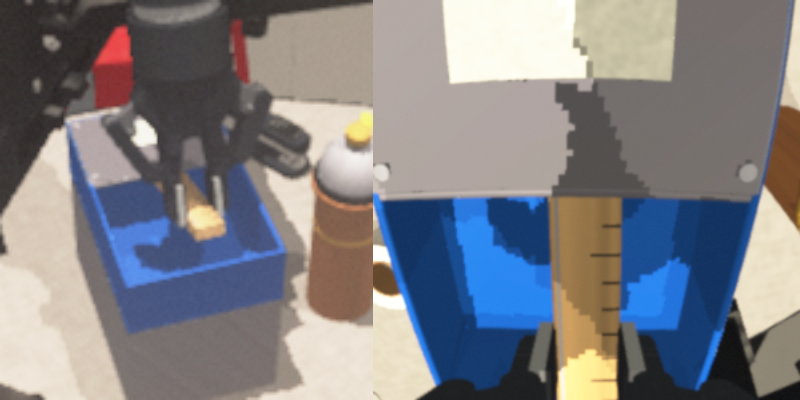

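The ruler is tilted in the gripper with its free end up: end face around mosaic (207,226), no contact visible at the cover edge (row 195), forces about 1 N. I'll check the end's predicted side-view pixel, then draw it out lengthwise.

```bash
python3 - <<'E'
from h import *
np.set_printoptions(precision=2,suppress=True)
up=np.array([0,0,1.5]);a=19;R=Ro.from_rotvec(-np.radians(a)*LAT)
pr=proj("side",np.array([R.apply(180*AX+[0,0,h])+PIV+up for h in (12,0)]));print(pr,"seen (337.3,211.4) (338.8,218.5)")
if np.abs(pr[0]-[337.3,211.4]).max()>4: raise SystemExit
d=R.apply(AX);st=np.array([677.7,110.5,116.8]);p0=R.apply(st-PIV)+PIV+up
for k in (15,30,45,60,80,100):
    h=bot.movel(p0+k*d,max_speed=60,threshold=12)
    s=bot.get_state();print(k,h,s["t"],s["tcp_pos"],s["contact_force"],s["wrist_torque"],s["opening"])
    if h: break
else:
    cv2.imwrite("pics/s5.png",imaging.capture("side"));cv2.imwrite("pics/w5.png",imaging.capture("wrist"))
    o=np.zeros((400,800,3),np.uint8);b=cv2.imread("pics/s5.png")[130:280,260:400];o[:,:373]=cv2.resize(b,(373,400));w=cv2.imread("pics/w5.png")[:300,160:480];o[:,373:]=cv2.resize(w,(427,400));cv2.imwrite("pics/v5.png",o)
E
```

```text
[[337.64 213.87]
 [338.17 219.08]] seen (337.3,211.4) (338.8,218.5)
15 False 18.775 [683.47 110.87 171.82] [ 0.08  0.31 -0.45] [-0.01  0.28  0.03] 0.25744662306831284
30 False 19.175 [697.3  111.86 176.76] [ 0.13 -0.78 -1.13] [-0.05  0.29 -0.03] 0.25957999152329203
45 False 19.575 [711.38 112.86 181.64] [ 0.1  -0.57  0.01] [-0.04  0.35 -0.  ] 0.2582594388978563
60 False 19.975 [725.5  113.84 186.46] [-0.28 -0.81 -1.18] [-0.02  0.35  0.01] 0.25903224826126386
80 False 20.4583 [744.16 115.14 192.82] [-0.25  0.22 -1.02] [-0.07  0.36  0.01] 0.2583665243439748
100 False 20.9417 [762.98 116.48 199.27] [-0.18 -0.15 -1.09] [-0.02  0.31  0.02] 0.2616506151968258
```

View pics/v5.png

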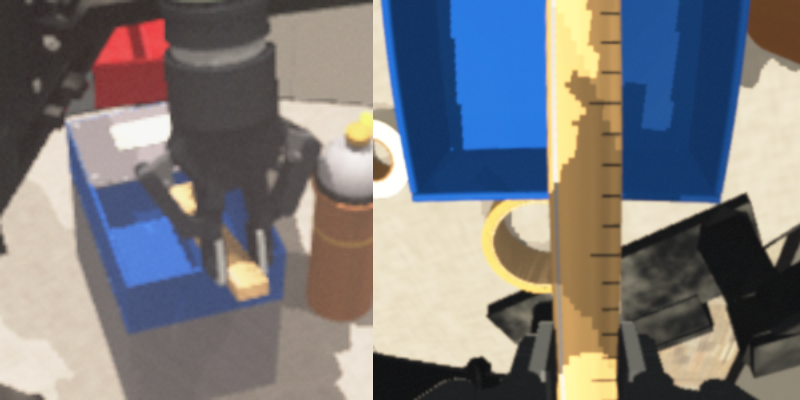

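The covered end is out from under the cover (left half, (183,190)), and the ruler runs over the +x wall, held square. Now lift it.

```bash
python3 - <<'E'
from h import *
np.set_printoptions(precision=2,suppress=True)
p=np.array(bot.get_state()["tcp_pos"])
for dz in (40,135):
    h=bot.movel(p+[8*min(dz/40,1),0,dz],max_speed=80,threshold=12)
    s=bot.get_state();print(dz,h,s["t"],s["tcp_pos"],s["contact_force"],s["opening"])
    if h: break
bot.dwell(1.0);s=bot.get_state();print(s["t"],s["tcp_pos"],np.abs(s["joint_velocities"]).max(),s["gripper_force"])
cv2.imwrite("pics/s6.png",imaging.capture("side"))
E
```

```text
40 False 21.6917 [770.32 116.5  238.8 ] [-0.82 -0.53 -0.25] 0.25684467187775034
135 False 23.0333 [770.34 116.48 333.17] [ 0.38  0.8  -0.1 ] 0.2571751544368231
24.0333 [770.68 116.49 334.18] 0.0017056442774768359 60.06031394004822
```

View pics/s6.png

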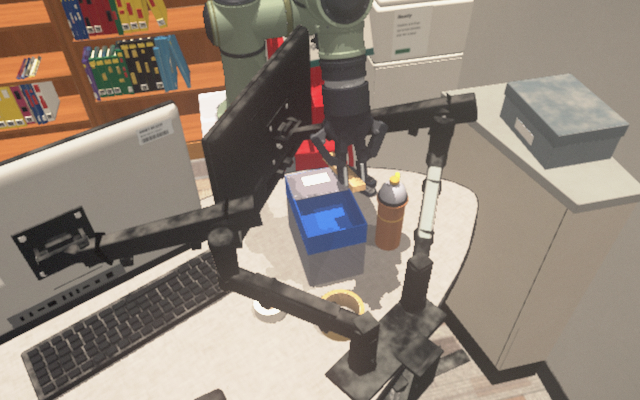

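The ruler is held at about (352,182) in the image, the tray is empty and the arm is still. The ruler's lowest end is near z = 284 mm, about 119 mm above the rim.

```bash
python3 -c "
from h import *
print(bot.sign_off())"
```

```text
the job is handed in; nothing more can be done
None
```

I pressed the bell fully down twice (the second time, before touching the ruler, to be sure it bottomed) and let it spring back, then drew the ruler out at a 19° tilt, no sideways or drag force over about 1 N; I handed in at about 24 s, the ruler held still about 12 cm above the tray.

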